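# Index the turntable by one hole

### The arm

A 6-joint arm with a two-finger parallel gripper is mounted at the origin on a cart in front of the work surface, level with it; the furniture and walls round the work are solid. World frame = base frame: x ahead of the robot, y to its left, z up, the work surface at z = 0. Lengths are in m, angles in degrees, forces in N, time in s.
With the tool pointing down it reaches from about 0.3 to 0.75 m from the base axis. Payload 8.5 kg.
Tool frame: the origin (TCP) lies midway between the tips of the shut fingers; the grasp point (between the pads) lies 19 mm behind it; y points along the fingers, x is the direction in which the jaws open and shut, and the axes are right-handed (so a half turn about y gives the same grasp; the last joint's range is limited). The gripper opens to 85 mm and grips with 20 to 120 N. Pads are 22 mm wide; open, the fingers measure 114 mm over their backs; the gripper's body (76 mm by 85 mm) begins 54 mm behind the grasp point. The pads swing forward as they close: fully open they stand 13 mm farther back than shut.
Start: joints at [-78.283, 21.807, 74.336, -0, 83.858, -12.336], TCP at [0.224, -0.502, 0.231] pointing down, gripper open.
Joint ranges: [-178.18, 178.18], [-50.72, 133.34], [12.68, 142.11], [-81.47, 261.47], [9.98, 163.14], [-165.26, 165.26]. Speed limits (degrees/s): [136.94, 136.94, 180, 180, 180, 180].

### API

Orientations are given as a 3x3 rotation matrix whose columns are the frame's x, y, z axes.
In Python, from rig import env gives the robot as it stands.
- The arm moves only by the tool carry_out, never from a script. Its argument "plan" is a list of rows, each a list of 3 entries, a list of its own where there are three numbers: the shift along the tool's x, y, z in m, then the turn, a rotation vector about the tool's x, y, z in degrees, then the finger opening in m, from 0 to 0.0854. In form: [[[dx, dy, dz], [ax, ay, az], jaw], ...]. A call has 1 to 8 rows; each row shifts and turns the commanded pose from where the row before left it, along the tool's axes as they then stand; what a row does not reach is not made up. A row lasts 1/8 s, in which the tool goes at most 62.5 mm and 10.7 degrees, less where a joint would pass 70% of its speed; a pose out of reach is approached as far as the arm can. A call is refused whole if a number of a shift passes 0.0625 or a number of a turn 10.7, either way. A call with a gripper value outside its range is refused whole. The fingers move at their own pace and stop on an object; "force" is the grip in N (left out, the last holds). Time passes only in rows, so rows that do not move let the fingers close. It gives the time, the measured TCP pose, the force and the opening at its end, in the units of the state.
- env.observe(): the state, without advancing time (a new reading comes with each control period).
- env.get_image(name): name is "side" or "top" or "wrist"; returns a dict with "image" (400x640x3 uint8, red, green, blue), "vfov" (degrees; the focal length in pixels is half the picture's height over the tangent of half this angle, whatever the lens; pixels are square), "cx", "cy" (the principal point, pixels), "rvec" (rotation vector, rad) and "tvec" (3), from world to camera coordinates, as OpenCV has them; the wrist camera has in their place "tool_from_camera" (4x4, takes a point from camera to tool coordinates, whose origin is the TCP and whose axes are the tool frame's). Camera axes: x right, y down, z forward; pixel columns grow to the right and rows downward; lengths in m; the calibration is good to about 2 mm. A picture is of the moment at which its call begins: read the wrist's pose just before it. There is no depth.
- env.close_job(): hands the job in, once; it reports no verdict.
Trained networks look in a picture, given as the dict that the camera call returned (one of the last four; its "shot" number tells which), for a name from the list of things; names that differ only in an ending like _2 or _b are one class to them, and where a whole thing is asked for, a point or a joint stands for the part that bears it (a point fixed in the world has none). Each returns a list of dicts, best first, with "conf" (0 to 1); they miss things now and then, are a little off and sometimes report something else, mostly with a low value. They report only what shows in the picture. A call takes as long as a camera call.
- env.outline_of(target, picture): "mask" (400x640 bool, what is visible of it) and "pixel" ([row, column] in pixels, amid what is visible of it).
The state is a dict: "time_s": time; "q": joint angles; "qvel": joint speeds; "joint_efforts": joint torques, N m; "position": TCP position; "tool_rot": TCP orientation; "ft_force": force on the tool from outside, world axes, zero at the start; "wrist_torque": the same for the moment, N m; "grip_width": finger opening in m.
Only numpy, scipy, OpenCV 4.12 (cv2) and the standard library are available. Lean on these libraries where they do the work, as an engineer would, in place of code of your own. Each camera call takes 0.05 s, during which the arm holds its last target.

### The job

Without forcing anything, press the red plunger of the kitchen turntable fully down with the fingertips and only then, keeping it down, turn the table clockwise (seen from above) to the next hole, then let go so that the plunger springs fully up and its brass pin stands in that hole. The two tins must ride round standing on the table; do not touch or lift them, and leave the mug and the spice jar alone.

Things in the scene. Friction and masses are not known exactly. Their poses are not given: they have to be found in the camera images.
- susan: Housing of the turntable, round, black, fixed to the worktop, 310 mm diameter, 40 mm high; origin at the centre of its underside. Its flat outer rim (257 to 310 mm diameter, top at 40 mm) is the index ring, with 8 holes, 16 mm wide with steel rims and dark inside, 45 degrees apart on a circle of 141 mm radius. At the start the pin is in the hole on the housing's -x side.
- susan_center (a point): Centre of the turntable: on its vertical turning axis, on the upper face of the turning top, 42 mm above the worktop. The turning top is a pale wooden disc, 253 mm in diameter, inside the black ring; it turns with light friction (about 1 N at the plunger). Fingertips pressed in the dish may creep a few mm in it while the table turns, so the table can lag them.
- plunger_dish (a point): Floor centre of the dished red plunger head, 95 mm from the turning axis; it goes round with the top. Head 65 mm across; the dish (51 mm inside, rim 6.5 mm above this point) takes the closed fingertips. Up, this point is 70 mm above the worktop; it goes straight down up to 14 mm (to 56 mm) against a spring, about 3 N at first, 6 N fully down.
- pin_tip (a point): Rounded tip of the brass index pin (12 mm diameter), part of the plunger, outward of it, 141 mm from the turning axis. Plunger up: tip 5 mm above the ring in a hole, table locked (1 degree of play). At 4 mm its round end begins to ride out under force; at 11 mm or more the table is free. Let go between holes it stays under the ring (9 mm down); within 3 mm of a hole's middle it springs up.
- plunger (a joint): How far the plunger is pressed down, m: 0 up, 0.014 fully down.
- turn (a joint): Turn of the table from its first hole, rad, positive clockwise seen from above; 0 at the start, 0.785 (45 degrees) at the next hole.
- tin_spot (a point): Point on the turning top where the soup tin stood at the start (within 10 mm); it turns with the top.
- silver_spot (a point): Point on the turning top where the silver tin stood at the start (within 10 mm); it turns with the top.
- soup_tin: Low tin with a picture of tomatoes, 75 mm diameter, 58 mm high, loose, standing on the turning top; origin at the centre of its underside, z axis up.
- silver_tin: Small silvery white tin, 36 mm diameter, 60 mm high, loose, standing on the turning top; origin at the centre of its underside, z axis up.
- mug: White mug, 78 mm diameter, 97 mm high, loose on the worktop to the left of the turntable; origin at the centre of its underside.
- spice_jar: Spice jar with a green cap, 46 mm diameter, 106 mm high, loose on the worktop to the right of the turntable; origin at the centre of its underside.

How it is judged (in metres and radians):
On the way:
1. the plunger is pressed down while the pin is still at its first hole (value of joint plunger above 0.0085 m and value of joint turn between -0.03 and 0.03 rad), for 0.04 s.
At the end, for the whole second after the job is handed in: The table rests turned 45 degrees clockwise (within 2.3 degrees) with the plunger fully up (within 3 mm) and so the pin in the next hole; both tins stand upright within 30 mm of their places on the table; mug and spice jar have not moved more than 15 mm (value of joint turn between 0.745 and 0.825 rad and value of joint plunger below 0.003 m and velocity of joint turn between -0.05 and 0.05 rad/s and distance between soup_tin and tin_spot below 0.03 m and angle between each of soup_tin, silver_tin's own z axis and vertical below 0.1 rad and distance between silver_tin and silver_spot below 0.03 m and distance of each of mug, spice_jar from where it was at the start of the episode below 0.015 m); the robot touches nothing.
It fails at once if a tin on the turntable is touched by the robot (contact force between any of the fingers, the arm and soup_tin above 0.5 N or contact force between any of the fingers, the arm and silver_tin above 0.5 N).
It fails at once if a tin is lifted off the table or tips over (height (world z) of any of soup_tin, silver_tin above 0.06 m or angle between any of soup_tin, silver_tin's own z axis and vertical above 0.4 rad).
It fails at once if the mug or the spice jar is moved (distance of any of mug, spice_jar from where it was at the start of the episode above 0.015 m).
It fails at once if the turntable is forced (pushed with over 45 N) (contact force between the fingers and susan above 45 N).
It also fails if it takes over 42 s, if anything falls off the work surface, if the arm or the gripper's body presses on something with over 40 N, if the wrist force passes 120 N, or if a joint passes its speed limit or range.

## Working session

There is one attempt and no reset: what is moved stays moved. The work goes in short steps, Python scripts to look and compute and a tool call to move; the robot and the scene stay as the last step left them, time stands still between calls to the robot, and variables do not carry over. Pictures are saved under pics/ and viewed, and the job is handed in when it is done.

Besides the shell and the picture viewer there is one more tool, called after "Request:" in YAML: its name, and indented under it one key for each argument. carry_out: Moves the arm, as the interface text tells. Its arguments: {"type":"object","properties":{"plan":{"type":"array","items":{"type":"array"}},"force":{"type":"number"}},"required":["plan"]}

```bash
ls; mkdir -p pics
cat > h.py <<'E'
from rig import env
import numpy as np, cv2
def cam(p):
    h,w=p["image"].shape[:2]; f=h/2/np.tan(np.radians(p["vfov"])/2)
    K=np.array([[f,0,p["cx"]],[0,f,p["cy"]],[0,0,1.]])
    if "rvec" in p:
        R=cv2.Rodrigues(np.array(p["rvec"],float))[0]; t=np.array(p["tvec"],float).ravel()
    else:
        s=env.observe(); T=np.eye(4); T[:3,:3]=np.array(s["tool_rot"]); T[:3,3]=s["position"]
        M=np.linalg.inv(T@np.array(p["tool_from_camera"])); R,t=M[:3,:3],M[:3,3]
    return K,R,t
def ray(p,u,v,z):
    K,R,t=cam(p); c=-R.T@t; d=R.T@np.linalg.solve(K,[u,v,1.]); return c+d*(z-c[2])/d[2]
def proj(p,X):
    K,R,t=cam(p); q=K@(R@np.array(X,float)+t); return q[:2]/q[2]
def save(p,n,im=None):
    im=p["image"] if im is None else im
    cv2.imwrite(f"pics/{n}.png",cv2.cvtColor(im,cv2.COLOR_RGB2BGR))
E
python3 - <<'E'
from h import *
for n in("side","top","wrist"):
    p=env.get_image(n); save(p,n+"0"); K,R,t=cam(p); print(n,-R.T@t,p["vfov"])
    for k in("susan","plunger_dish","pin_tip","soup_tin","silver_tin","mug","spice_jar"):
        r=env.outline_of(k,p)
        for d in r[:2]: print(k,round(d["conf"],2),np.round(d["pixel"]),d["mask"].sum())
print(env.observe())
E
```

```text
pics
side [ 0.08537809 -1.22289174  0.73025348] 43.03516926706107
susan 0.74 [234. 347.] 5057
plunger_dish 0.8 [230. 333.] 313
plunger_dish 0.64 [203. 342.] 688
pin_tip 0.83 [230. 332.] 286
pin_tip 0.54 [235. 347.] 5134
soup_tin 0.97 [203. 344.] 686
soup_tin 0.47 [228. 334.] 344
silver_tin 0.85 [207. 372.] 296
spice_jar 0.58 [272. 442.] 924
spice_jar 0.4 [228. 334.] 339
top [-0.1304991  -0.29159664  1.55462288] 43.569700484684105
susan 0.7 [182. 363.] 2477
plunger_dish 0.37 [211. 362.] 51
pin_tip 0.51 [211. 363.] 40
soup_tin 0.4 [182. 367.] 912
silver_tin 0.6 [165. 356.] 101
mug 0.85 [155. 232.] 666
spice_jar 0.92 [197. 446.] 352
wrist [ 0.28727119 -0.47323457  0.37352347] 66.47271194956778
{'time_s': 1.2, 'q': array([-7.82836271e+01,  2.18054265e+01,  7.43345725e+01,  1.74084259e-03,
        8.38599767e+01, -1.23340826e+01]), 'qvel': array([-0.05642015,  0.03795755, -0.05183746,  0.07144646, -0.13454097,
       -0.0540466 ]), 'joint_efforts': array([-6.13227567e-04, -4.48330057e+01, -2.31462210e+01, -2.24990158e-04,
        5.63782742e-04, -1.03010839e-05]), 'position': array([ 0.22416337, -0.50222366,  0.23134076]), 'tool_rot': array([[ 4.07537999e-01,  2.96658855e-05,  9.13188249e-01],
       [-9.13188250e-01,  5.71903545e-06,  4.07537999e-01],
       [ 6.86741963e-06, -1.00000000e+00,  2.94212623e-05]]), 'ft_force': array([0.26635252, 0.81458456, 0.28837943]), 'wrist_torque': array([ 0.04221903,  0.0261466 , -0.00835722]), 'grip_width': 0.08523065586147058}
```

Run:
```python
import cv2
a=cv2.imread('pics/side0.png'); b=cv2.imread('pics/top0.png')
cv2.imwrite('pics/side0c.png',cv2.resize(a[150:330,230:480],None,fx=3,fy=3,interpolation=cv2.INTER_CUBIC))
cv2.imwrite('pics/top0c.png',cv2.resize(b[100:260,200:480],None,fx=2.8,fy=2.8,interpolation=cv2.INTER_CUBIC))
```

```text
(no output)
```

View pics/side0c.png

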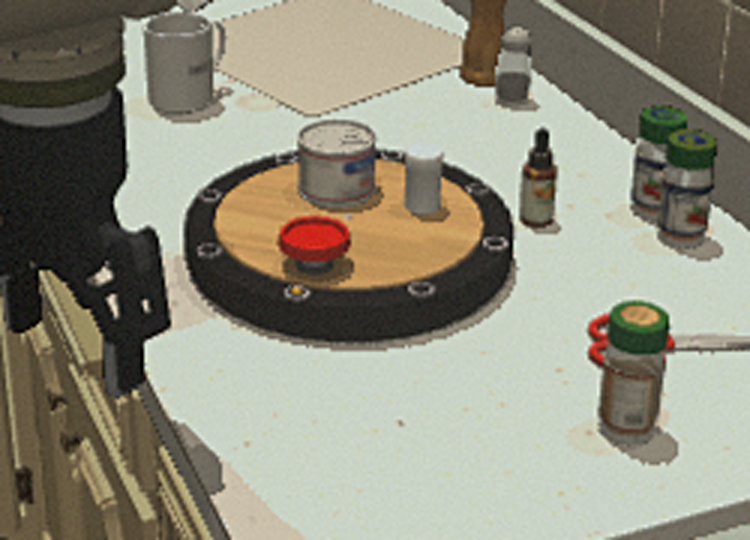

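View pics/top0c.png

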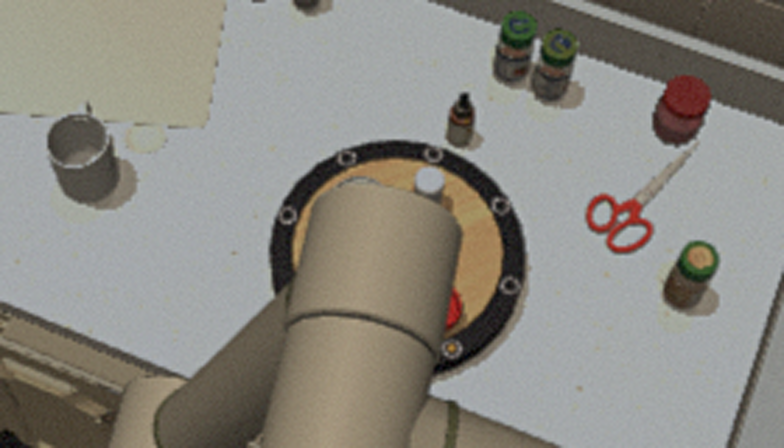

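View pics/wrist0.png

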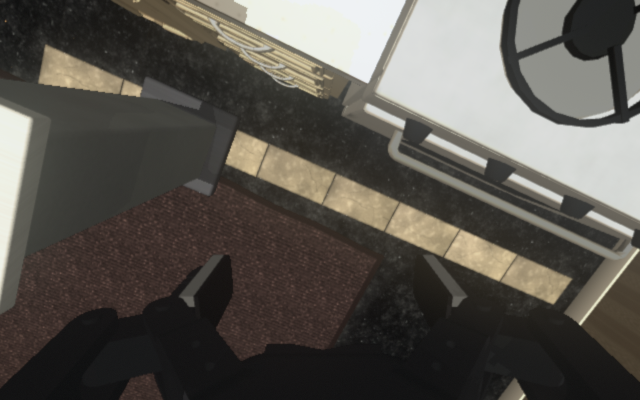

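View pics/top0.png

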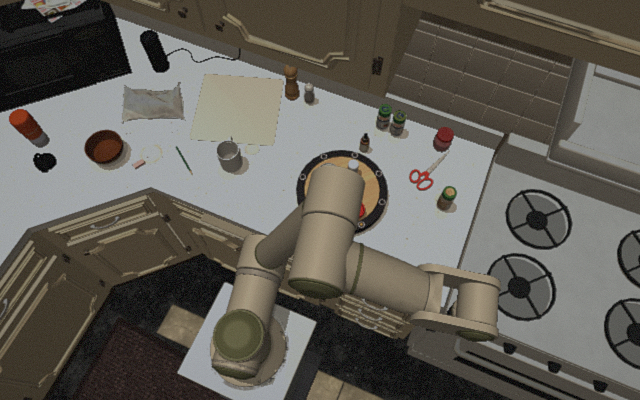

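Run:
```python
from h import *
from scipy.optimize import least_squares
for n,s,o,px in (("side",3,(230,150),[(297,291),(421,289),(495,243),(477,188),(393,155),(287,158),(210,194),(208,249)]),
 ("top",2.8,(200,100),[(452,348),(510,285),(500,205),(433,154),(346,157),(288,214)])):
    p=env.get_image(n)
    P=np.array([ray(p,u/s+o[0]-.3,v/s+o[1]-.3,.04)[:2] for u,v in px])
    f=lambda a:(P-np.array([[a[0]+.141*np.cos(a[2]+sg*i*np.pi/4),a[1]+.141*np.sin(a[2]+sg*i*np.pi/4)] for i in range(len(P))])).ravel()
    best=None
    for sg in(1,-1):
      for a0 in range(0,360,45):
        r=least_squares(f,[*P.mean(0),np.radians(a0)])
        if best is None or r.cost<best[0]: best=(r.cost,sg,r.x,r.fun)
    print(n,best[1],best[2][:2],np.degrees(best[2][2])%360,np.round(best[3].reshape(-1,2)*1000,1).tolist())
    a=best[2]; c=a[:2]; print("dish", c+.095*np.array([np.cos(a[2]),np.sin(a[2])]))
    for k,z in(("plunger_dish",.0765),("silver_tin",.07),("soup_tin",.07),("mug",.05),("spice_jar",.05)):
        for d in env.outline_of(k,p)[:2]:
            print(k,round(d["conf"],2),d["mask"].sum(),np.round(ray(p,d["pixel"][1],d["pixel"][0],z),3))
```

```text
side 1 [ 0.57915182 -0.06577473] 228.47425032752676 [[1.3, 0.6], [0.2, -0.6], [0.0, -0.1], [-0.8, 0.4], [0.4, -0.2], [-0.3, -1.6], [-0.5, 0.2], [-0.4, 1.2]]
dish [ 0.51617095 -0.13689723]
plunger_dish 0.66 336 [ 0.516 -0.14   0.077]
silver_tin 0.83 256 [ 0.654 -0.058  0.07 ]
soup_tin 0.8 717 [ 0.598 -0.001  0.07 ]
soup_tin 0.22 768 [0.533 0.294 0.07 ]
mug 0.9 793 [0.537 0.342 0.05 ]
spice_jar 0.89 885 [ 0.68  -0.393  0.05 ]
top 1 [ 0.58274231 -0.06574267] 228.81065006608995 [[-0.4, -0.9], [0.1, -0.4], [-0.3, 0.4], [-0.6, -0.0], [0.3, 1.0], [1.0, -0.1]]
dish [ 0.5201801  -0.13723371]
plunger_dish 0.41 46 [ 0.507 -0.161  0.077]
mug 0.68 696 [0.552 0.338 0.05 ]
spice_jar 0.57 335 [ 0.687 -0.391  0.05 ]
```

Request:
carry_out:
  plan:
    - [[-0.0265, 0, 0.0435], [0, 0, 0], 0.0]
    - [[-0.0265, 0, 0.0435], [0, 0, 0], 0.0]
    - [[-0.0265, 0, 0.0435], [0, 0, 0], 0.0]
    - [[-0.0265, 0, 0.0435], [0, 0, 0], 0.0]
    - [[-0.0265, 0, 0.0435], [0, 0, 0], 0.0]
    - [[-0.0265, 0, 0.0435], [0, 0, 0], 0.0]
    - [[-0.0265, 0, 0.0435], [0, 0, 0], 0.0]
    - [[-0.0265, 0, 0.0435], [0, 0, 0], 0.0]
  force: 30

```text
time_s: 2.8
position: [0.4563, -0.1653, 0.2315]
tool_rot: [[0.408, 0.0, 0.913], [-0.913, -0.0, 0.408], [0.0, -1.0, 0.0]]
ft_force: [-0.4, -0.4, 0.1]
grip_width: -0.0003
```

Request:
carry_out:
  plan:
    - [[0, 0, 0], [0, 0, 0], 0.0]
    - [[0, 0, 0], [0, 0, 0], 0.0]

```text
time_s: 3.05
position: [0.4554, -0.1671, 0.2313]
tool_rot: [[0.408, -0.0, 0.913], [-0.913, -0.0, 0.408], [0.0, -1.0, -0.0]]
ft_force: [0.6, -0.4, 0.0]
grip_width: 0.0001
```

Run:
```python
from h import *
s=env.observe(); print(s["time_s"],s["position"],s["q"],s["ft_force"],s["grip_width"]); print(s["tool_rot"])
p=env.get_image("wrist"); im=p["image"].copy()
c=np.array([.581,-.066]); th=np.radians(228.6)
for i in range(8):
    u=proj(p,[*(c+.141*np.array([np.cos(th-i*np.pi/4),np.sin(th-i*np.pi/4)])),.04]); cv2.circle(im,tuple(int(v) for v in u),3,(0,255,0),-1)
u=proj(p,[*(c+.095*np.array([np.cos(th),np.sin(th)])),.07]);cv2.circle(im,tuple(int(v) for v in u),3,(0,255,0),-1)
save(p,"wrist1",im); save(p,"wrist1r"); 
for k,z in(("plunger_dish",.0765),("pin_tip",.045),("soup_tin",.1),("silver_tin",.1)):
    for d in env.outline_of(k,p)[:2]: print(k,round(d["conf"],2),d["mask"].sum(),np.round(d["pixel"]),np.round(ray(p,d["pixel"][1],d["pixel"][0],z),4))
im=p["image"].astype(int); m=((im[...,0]>120)&(im[...,1]<60)&(im[...,2]<60)).astype(np.uint8)
n,l,st,ce=cv2.connectedComponentsWithStats(m)
for i in range(1,n):
    if st[i,4]>200: print("red",st[i],ce[i],ray(p,*ce[i],.0765))
```

```text
3.05 [ 0.45535297 -0.16706812  0.23127697] [-3.41565778e+01  1.52875523e+01  8.42005173e+01 -2.00970542e-02
  8.05179441e+01  3.17748839e+01] [ 0.60205183 -0.36970481  0.013557  ] 5.170551634332363e-05
[[ 4.07881941e-01 -2.81091685e-04  9.13034634e-01]
 [-9.13034673e-01 -2.27365862e-04  4.07881888e-01]
 [ 9.29406992e-05 -9.99999935e-01 -3.49384884e-04]]
pin_tip 0.69 3610 [119. 320.] [ 0.5183 -0.1361  0.045 ]
soup_tin 0.8 2109 [ 13. 232.] [ 0.5633 -0.0403  0.1   ]
red [529   0  55  26 326] [555.63803681  13.61349693] [ 0.67996328 -0.28546115  0.0765    ]
red [289  86  63  67 913] [324.09200438 121.01861993] [ 0.51805364 -0.14015363  0.0765    ]
```

View pics/wrist1.png

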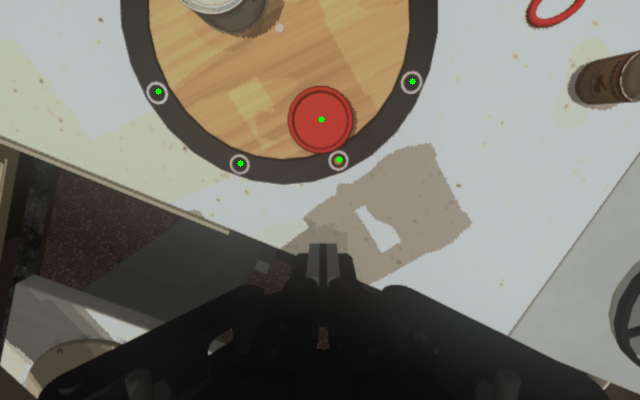

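Request:
carry_out:
  plan:
    - [[-0.001, 0, 0.035], [0, 0, 0], 0.0]
    - [[-0.001, 0, 0.0345], [0, 0, 0], 0.0]
    - [[0, 0.045, 0], [0, 0, 0], 0.0]
    - [[0, 0.045, 0], [0, 0, 0], 0.0]
    - [[0, 0.04, 0], [0, 0, 0], 0.0]
    - [[0, 0, 0], [0, 0, 0], 0.0]
    - [[0, 0, 0], [0, 0, 0], 0.0]

```text
time_s: 4.18
position: [0.5189, -0.1374, 0.1029]
tool_rot: [[0.407, 0.002, 0.913], [-0.913, -0.001, 0.407], [0.002, -1.0, 0.001]]
ft_force: [0.5, 0.8, -0.5]
grip_width: 0.0001
```

Run:
```python
from h import *
s=env.observe(); print(s["time_s"],s["position"],s["q"],s["ft_force"],s["grip_width"])
p=env.get_image("side"); im=p["image"].copy()
a=cv2.resize(im[150:330,230:480],None,fx=3,fy=3,interpolation=cv2.INTER_CUBIC)
u=proj(p,s["position"]); print(u)
p2=env.get_image("wrist"); b=p2["image"]
save(p,"side2",a); save(p2,"wrist2",b)
```

```text
4.175 [ 0.51888963 -0.13737724  0.10289311] [-2.74736686e+01  2.78895320e+01  8.77019585e+01  1.92643020e-04
  6.42714816e+01  3.85037298e+01] [ 0.52838423  0.83129925 -0.46551262] 5.951556885986728e-05
[335.34079897 217.51857092]
```

View pics/side2.png

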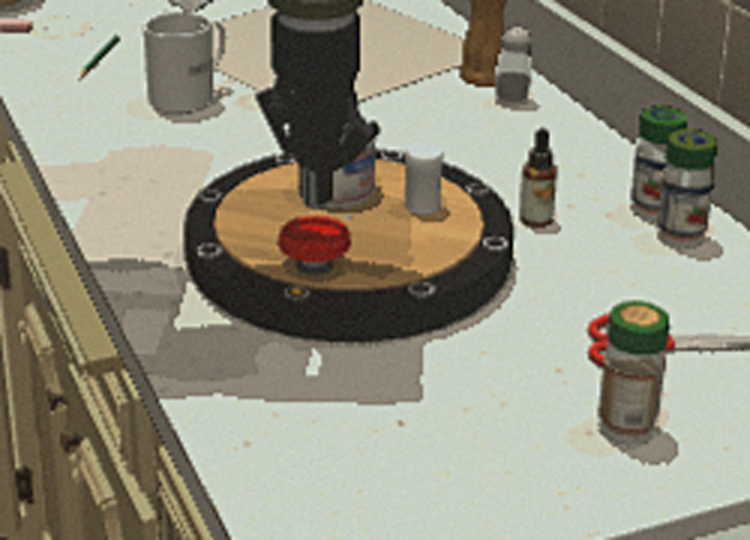

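View pics/wrist2.png

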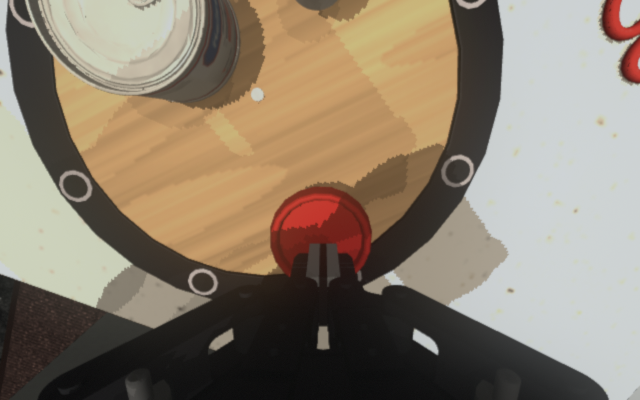

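Request:
carry_out:
  plan:
    - [[0, 0.014, 0], [0, 0, 0], 0.0]
    - [[0, 0.014, 0], [0, 0, 0], 0.0]
    - [[0, 0.005, 0], [0, 0, 0], 0.0]
    - [[0, 0.004, 0], [0, 0, 0], 0.0]
    - [[0, 0, 0], [0, 0, 0], 0.0]

```text
time_s: 4.9
position: [0.5182, -0.1368, 0.0644]
tool_rot: [[0.408, -0.0, 0.913], [-0.913, -0.0, 0.408], [0.0, -1.0, -0.0]]
ft_force: [-0.9, -0.0, 3.7]
grip_width: 0.0001
```

Request:
carry_out:
  plan:
    - [[0, 0.003, 0], [0, 0, 0], 0.0]
    - [[0, 0.003, 0], [0, 0, 0], 0.0]
    - [[0, 0.0015, 0], [0, 0, 0], 0.0]
    - [[0, 0, 0], [0, 0, 0], 0.0]

```text
time_s: 5.4
position: [0.5184, -0.1369, 0.057]
tool_rot: [[0.408, 0.001, 0.913], [-0.913, -0.001, 0.408], [0.001, -1.0, 0.0]]
ft_force: [-1.1, -1.7, 5.4]
grip_width: 0.0001
```

Run:
```python
from h import *
p=env.get_image("side"); im=p["image"].copy()
a=cv2.resize(im[190:270,280:410],None,fx=6,fy=6,interpolation=cv2.INTER_CUBIC)
save(p,"side3",a);s=env.observe(); print(s["position"],s["ft_force"])
```

```text
[ 0.51840454 -0.13689583  0.05700443] [-0.42236369 -0.67785008  5.71561454]
```

View pics/side3.png

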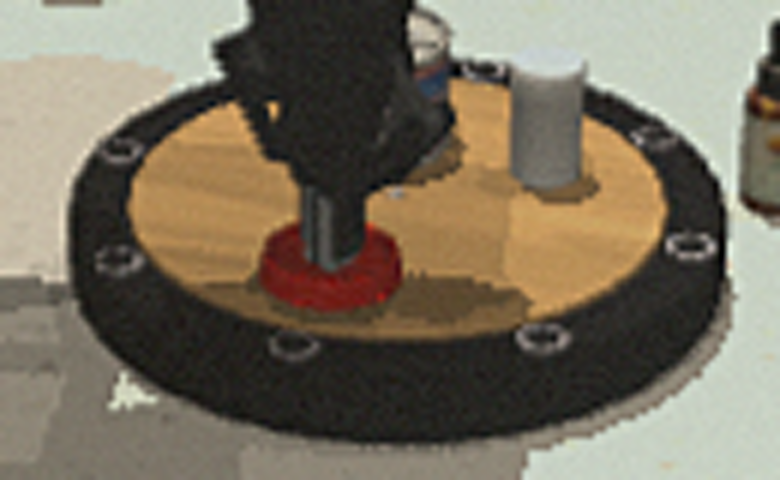

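Request:
carry_out:
  plan:
    - [[0, 0.001, 0], [0, 0, 0], 0.0]
    - [[-0.0019, 0, -0.0008], [0, 1.25, 0], 0.0]
    - [[-0.0038, 0, -0.00164], [0, 2.5, 0], 0.0]
    - [[-0.0038, 0, -0.00164], [0, 2.5, 0], 0.0]
    - [[-0.0038, 0, -0.00164], [0, 2.5, 0], 0.0]
    - [[-0.0038, 0, -0.00164], [0, 2.5, 0], 0.0]
    - [[-0.0038, 0, -0.00164], [0, 2.5, 0], 0.0]

```text
time_s: 6.32
position: [0.5031, -0.1201, 0.0561]
tool_rot: [[0.177, 0.0, 0.984], [-0.984, -0.001, 0.177], [0.001, -1.0, 0.0]]
ft_force: [-2.3, -2.9, 6.2]
grip_width: 0.0002
```

```bash
cat > look.py <<'E'
from h import *
import sys
s=env.observe(); print(s["time_s"],s["position"],s["ft_force"])
c=np.array([.581,-.066]); d=s["position"][:2]-c; print("tcp rad",np.hypot(*d),"turn",(228.6-np.degrees(np.arctan2(d[1],d[0])))%360)
p=env.get_image("side"); im=p["image"].copy()
save(p,sys.argv[1],cv2.resize(im[190:270,280:410],None,fx=6,fy=6,interpolation=cv2.INTER_CUBIC))
w=env.get_image("wrist"); save(w,sys.argv[1]+"w")
E
python3 look.py s4
```

```text
6.325 [ 0.50310443 -0.12005022  0.05605169] [-2.31947267 -2.86047981  6.22683036]
tcp rad 0.09481110684153629 turn 13.843972544109818
```

View pics/s4.png

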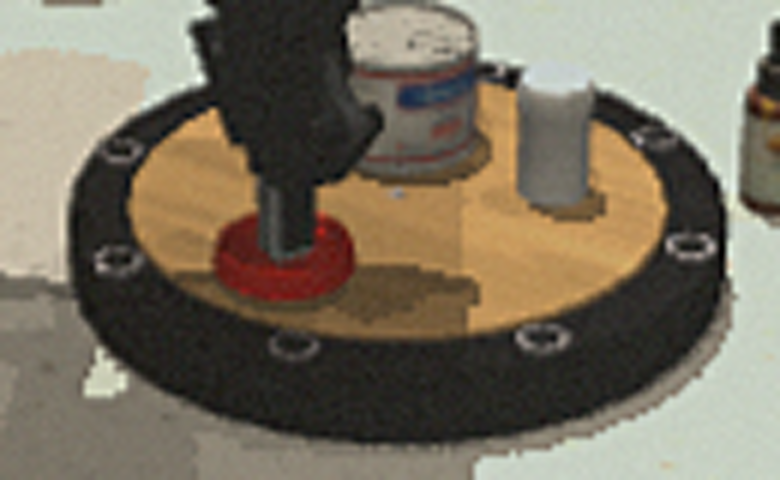

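View pics/s4w.png

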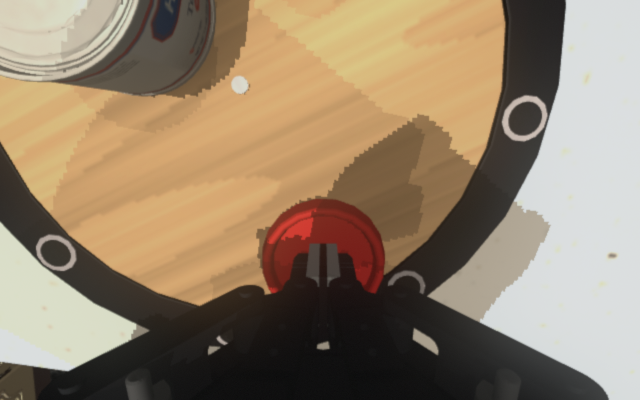

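Request:
carry_out:
  plan:
    - [[-0.0038, 0, -0.00164], [0, 2.5, 0], 0.0]
    - [[-0.0038, 0, -0.00164], [0, 2.5, 0], 0.0]
    - [[-0.0038, 0, -0.00164], [0, 2.5, 0], 0.0]
    - [[-0.0038, 0, -0.00164], [0, 2.5, 0], 0.0]
    - [[-0.0038, 0, -0.00164], [0, 2.5, 0], 0.0]
    - [[-0.0038, 0, -0.00164], [0, 2.5, 0], 0.0]
    - [[-0.0038, 0, -0.00164], [0, 2.5, 0], 0.0]
    - [[-0.0038, 0, -0.00164], [0, 2.5, 0], 0.0]

```text
time_s: 7.42
position: [0.489, -0.0899, 0.056]
tool_rot: [[-0.17, -0.0, 0.985], [-0.985, -0.0, -0.17], [0.001, -1.0, -0.0]]
ft_force: [-2.9, -2.4, 6.0]
grip_width: 0.0002
```

Request:
carry_out:
  plan:
    - [[-0.0038, 0, -0.00164], [0, 2.5, 0], 0.0]
    - [[-0.0038, 0, -0.00164], [0, 2.5, 0], 0.0]
    - [[-0.0038, 0, -0.00164], [0, 2.5, 0], 0.0]
    - [[-0.0038, 0, -0.00164], [0, 2.5, 0], 0.0]
    - [[0, 0, 0], [0, 0, 0], 0.0]

```text
time_s: 8.05
position: [0.4861, -0.0731, 0.056]
tool_rot: [[-0.337, -0.0, 0.941], [-0.941, 0.0, -0.337], [-0.0, -1.0, -0.0]]
ft_force: [-2.8, 0.3, 7.5]
grip_width: -0.0004
```

```bash
python3 look.py s5
python3 - <<'E'
from h import *
c=np.array([.581,-.066])
for n in("side","wrist"):
    p=env.get_image(n); im=p["image"].astype(int)
    m=((im[...,0]>90)&(im[...,1]<60)&(im[...,2]<60)).astype(np.uint8)
    k,l,st,ce=cv2.connectedComponentsWithStats(m)
    for i in range(1,k):
        if st[i,4]>100: print(n,st[i],ce[i])
    # model: circle of rim radius .0325 at z .0625 for candidate turns
    for t in(41,43,45,47):
        a=np.radians(228.6-t); d=c+.095*np.array([np.cos(a),np.sin(a)])
        P=np.array([proj(p,[d[0]+.0325*np.cos(x),d[1]+.0325*np.sin(x),.0625]) for x in np.linspace(0,6.28,60)])
        print(t,P.min(0),P.max(0))
E
```

```text
8.05 [ 0.48612116 -0.0731213   0.05603157] [-2.81915127  0.288168    7.49487717]
tcp rad 0.09514571840073535 turn 44.307609599358955
side [199  97  11  17 104] [204.90384615 106.72115385]
side [304 219  23  14 134] [316.04477612 227.61940299]
side [488 225  24  12 213] [499.657277 230.342723]
41 [304.50885177 217.52159267] [328.32807369 229.04037283]
43 [303.99074828 217.02650241] [327.76461235 228.50156657]
45 [303.51320404 216.52428959] [327.24109972 227.95512248]
47 [303.07660867 216.01565111] [326.75798917 227.40180215]
wrist [ 264  199  121   95 6464] [323.10163985 239.4636448 ]
41 [267.73260996 196.71480913] [401.43836755 318.99181763]
43 [261.76768185 199.81462637] [395.09807636 321.43566093]
45 [255.72069677 202.67741084] [388.70303196 323.69403162]
47 [249.59611675 205.30330559] [382.25770641 325.76671264]
```

View pics/s5.png

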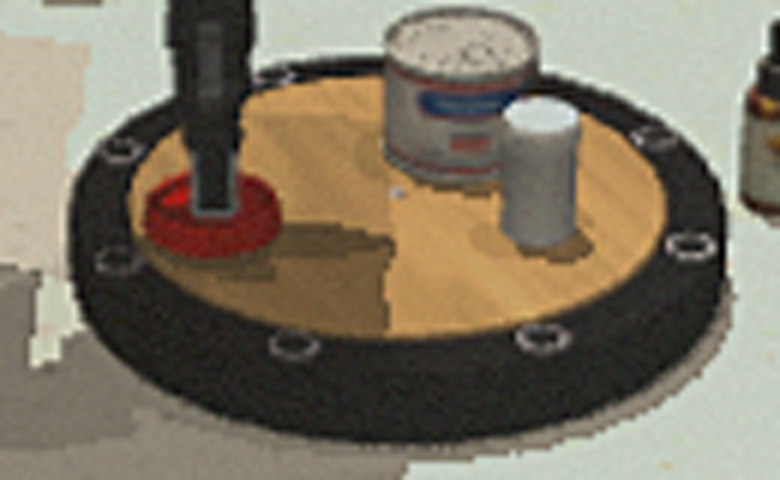

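View pics/s5w.png

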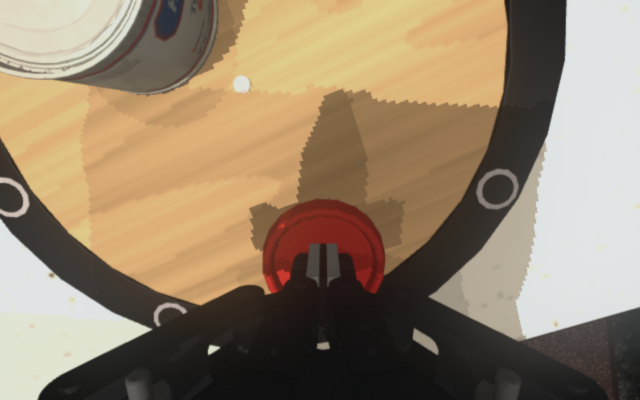

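```bash
cat > fit.py <<'E'
from h import *
from scipy.optimize import least_squares
def fit(img,p,s,zr,ch=None):
    T=np.eye(4); T[:3,:3]=np.array(s["tool_rot"]); T[:3,3]=s["position"]
    M=np.linalg.inv(T@np.array(p["tool_from_camera"])); R,t=M[:3,:3],M[:3,3]
    K=cam(p)[0]
    im=img.astype(int); m=((im[...,0]>70)&(im[...,0]>2.2*im[...,1])&(im[...,0]>2.2*im[...,2])).astype(np.uint8)
    k,l,st,ce=cv2.connectedComponentsWithStats(m); 
    j=[i for i in range(1,k) if 200<ce[i][0]<440 and st[i,4]>500]; j=max(j,key=lambda i:st[i,4])
    pts=[]
    for r in range(st[j,1]+2,st[j,1]+int(.75*st[j,3])):
        cs=np.where(l[r]==j)[0]; pts+=[(cs[0]-.5,r),(cs[-1]+.5,r)]
    C=-R.T@t; Q=[]
    for u,v in pts:
        d=R.T@np.linalg.solve(K,[u,v,1.]); Q.append((C+d*(zr-C[2])/d[2])[:2])
    Q=np.array(Q)
    r=least_squares(lambda a:np.hypot(*(Q-a[:2]).T)-a[2],[*Q.mean(0),.0325],loss="soft_l1",f_scale=.001).x
    d=r[:2]-np.array([.581,-.066]); rel=np.array(s["tool_rot"]).T@np.array([*(r[:2]-s["position"][:2]),0])
    print("box",st[j],"fit",np.round(r,4),"rad",np.hypot(*d).round(4),"turn",((228.6-np.degrees(np.arctan2(d[1],d[0])))%360).round(2),"rel tool mm",np.round(rel*1000,2))
if __name__=="__main__":
    def rd(n): return cv2.cvtColor(cv2.imread(f"pics/{n}.png"),cv2.COLOR_BGR2RGB)
    def ry(x): x=np.radians(x); return np.array([[np.cos(x),0,np.sin(x)],[0,1,0],[-np.sin(x),0,np.cos(x)]])
    R0=np.array([[.4079,0,.913],[-.913,0,.4079],[0,-1,0]])
    s=env.observe(); p=env.get_image("wrist"); print(p["cx"],p["cy"])
    fit(rd("wrist1r"),p,dict(position=np.array([.45535,-.16707,.23128]),tool_rot=R0),.0765)
    fit(rd("wrist2"),p,dict(position=np.array([.51889,-.13738,.10289]),tool_rot=R0),.0765)
    fit(rd("s4w"),p,dict(position=np.array([.50310,-.12005,.05605]),tool_rot=R0@ry(13.75)),.0625)
    fit(rd("s5w"),p,s,.0625)
    fit(p["image"],p,s,.0625)
E
python3 fit.py
```

```text
322.7092897514059 206.211464203346
box [ 288   87   65   66 3335] fit [ 0.5166 -0.1359  0.0301] rad 0.0951 turn 1.26 rel tool mm [-3.48  0.   68.62]
box [ 271  187  100   90 5781] fit [ 0.5202 -0.1344  0.0297] rad 0.0916 turn 0.24 rel tool mm [-2.17  0.    2.36]
box [ 263  199  122   95 6662] fit [ 0.5071 -0.1186  0.0293] rad 0.0907 turn 13.19 rel tool mm [-0.75  0.    4.16]
box [ 264  200  121   94 6606] fit [ 0.49   -0.0742  0.0292] rad 0.0914 turn 43.45 rel tool mm [-0.43 -0.    3.93]
box [ 264  200  121   94 6610] fit [ 0.49   -0.0742  0.0292] rad 0.0914 turn 43.45 rel tool mm [-0.43 -0.    3.93]
```

Request:
carry_out:
  plan:
    - [[-0.0009, 0, -0.0004], [0, 0.6, 0], 0.0]
    - [[-0.0009, 0, -0.0004], [0, 0.6, 0], 0.0]
    - [[-0.0009, 0, -0.0004], [0, 0.6, 0], 0.0]
    - [[0, 0, 0], [0, 0, 0], 0.0]

```text
time_s: 8.8
position: [0.4859, -0.0704, 0.056]
tool_rot: [[-0.366, -0.0, 0.93], [-0.93, 0.0, -0.366], [0.0, -1.0, -0.0]]
ft_force: [-3.2, -0.1, 8.2]
grip_width: 0.0003
```

```bash
python3 look.py s6; python3 -c "
from fit import *
s=env.observe(); p=env.get_image('wrist'); fit(p['image'],p,s,.0625)"
```

```text
8.8 [ 0.48594173 -0.07038209  0.05602386] [-3.22070442 -0.113807    8.16343735]
tcp rad 0.09515922270569412 turn 45.960590878870505
box [ 264  200  121   94 6605] fit [ 0.4897 -0.0714  0.0292] rad 0.0915 turn 45.2 rel tool mm [-0.41 -0.    3.87]
```

View pics/s6.png

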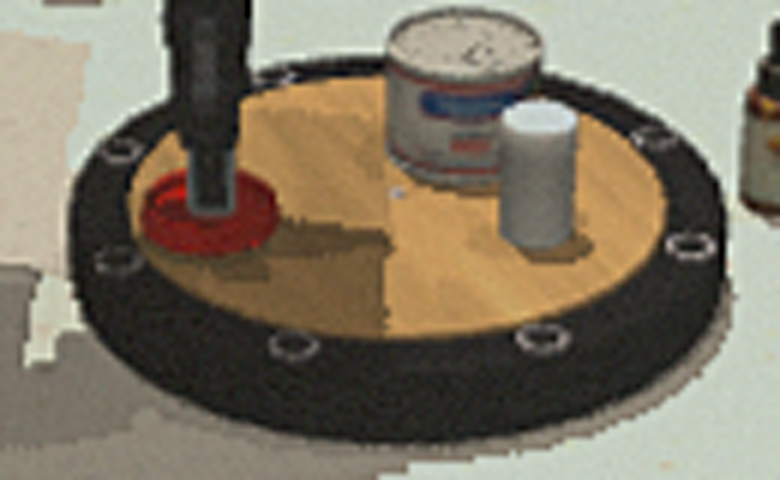

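Request:
carry_out:
  plan:
    - [[0, -0.003, 0], [0, 0, 0], 0.0]
    - [[0, -0.003, 0], [0, 0, 0], 0.0]
    - [[0, -0.001, 0], [0, 0, 0], 0.0]
    - [[0, 0, 0], [0, 0, 0], 0.0]

```text
time_s: 9.45
position: [0.4859, -0.0704, 0.0627]
tool_rot: [[-0.366, -0.001, 0.93], [-0.93, 0.0, -0.366], [-0.0, -1.0, -0.001]]
ft_force: [-2.6, 0.0, 5.0]
grip_width: 0.0002
```

```bash
python3 look.py s7
```

```text
9.45 [ 0.48592159 -0.07039172  0.06274854] [-2.56266835  0.02336417  5.03010886]
tcp rad 0.09517978074024681 turn 45.955359714918984
```

View pics/s7.png

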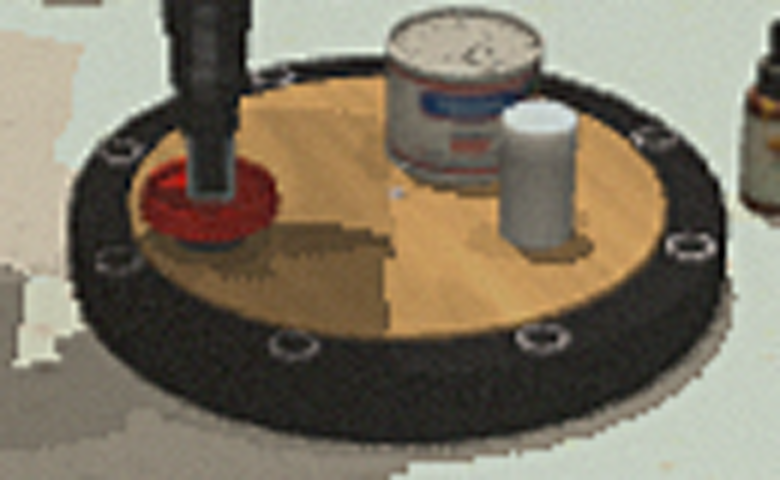

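Request:
carry_out:
  plan:
    - [[0, -0.003, 0], [0, 0, 0], 0.0]
    - [[0, -0.003, 0], [0, 0, 0], 0.0]
    - [[0, -0.003, 0], [0, 0, 0], 0.0]
    - [[0, -0.006, 0], [0, 0, 0], 0.0]
    - [[0, -0.03, 0], [0, 0, 0], 0.0]
    - [[0, -0.05, 0], [0, 0, 0], 0.0]
    - [[0, -0.05, 0], [0, 0, 0], 0.0]
    - [[0, 0, -0.05], [0, 0, 0], 0.0]

```text
time_s: 10.55
position: [0.4426, -0.0536, 0.2114]
tool_rot: [[-0.367, 0.009, 0.93], [-0.93, -0.004, -0.367], [0.0, -1.0, 0.01]]
ft_force: [-1.7, 0.2, -0.9]
grip_width: -0.0002
```

Request:
carry_out:
  plan:
    - [[0, 0, -0.03], [0, 0, 0], 0.0]
    - [[0, 0, 0], [0, 0, 0], 0.0]
    - [[0, 0, 0], [0, 0, 0], 0.0]

```text
time_s: 10.92
position: [0.4125, -0.0416, 0.2082]
tool_rot: [[-0.367, 0.001, 0.93], [-0.93, -0.0, -0.367], [-0.0, -1.0, 0.001]]
ft_force: [0.3, 0.6, 0.5]
grip_width: 0.0001
```

```bash
python3 look.py s8; python3 -c "
from fit import *
s=env.observe(); p=env.get_image('wrist'); fit(p['image'],p,s,.0765); fit(p['image'],p,s,.0625)
q=env.get_image('side')
for k,z in(('silver_tin',.07),('soup_tin',.07),('mug',.05),('spice_jar',.05)):
    for d in env.outline_of(k,q)[:1]: print(k,d['conf'],ray(q,d['pixel'][1],d['pixel'][0],z))
"
```

```text
10.925 [ 0.4124955  -0.04157958  0.2081611 ] [0.30237568 0.62016734 0.4794357 ]
tcp rad 0.1702648610580969 turn 56.846147122227705
box [ 288   72   71   74 4015] fit [ 0.4847 -0.069   0.03  ] rad 0.0964 turn 46.79 rel tool mm [-9.500e-01  3.000e-02  7.716e+01]
box [ 288   72   71   74 4015] fit [ 0.4851 -0.0692  0.0316] rad 0.096 turn 46.69 rel tool mm [-9.40e-01  3.00e-02  7.76e+01]
silver_tin 0.64 [ 0.6244209  -0.11212958  0.07      ]
soup_tin 0.81 [ 0.63577049 -0.01575012  0.07      ]
mug 0.74 [0.5466318  0.30539385 0.05      ]
spice_jar 0.62 [ 0.67897828 -0.39172731  0.05      ]
```

View pics/s8.png

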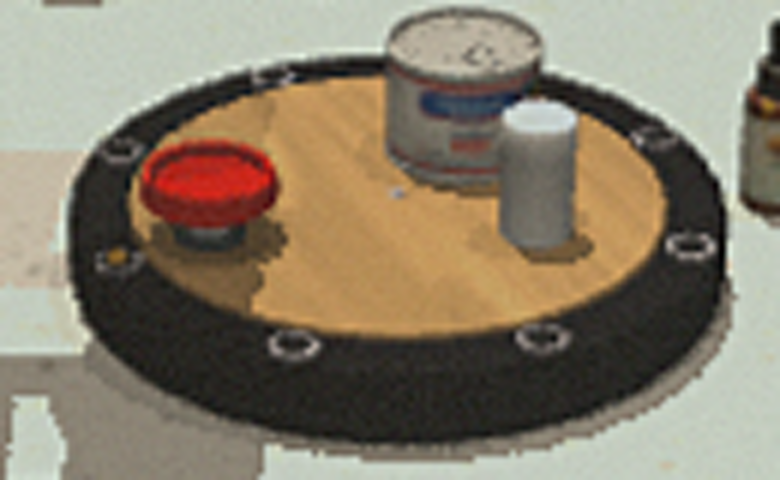

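View pics/s8w.png

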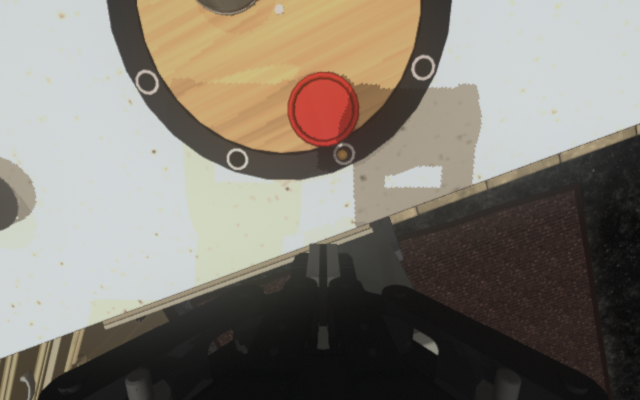

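Run:
```python
from h import *
a=cv2.imread('pics/side0.png'); p=env.get_image("side"); b=cv2.cvtColor(p["image"],cv2.COLOR_RGB2BGR)
cv2.imwrite('pics/cmp.png',cv2.resize(np.vstack([a[130:300,230:480],b[130:300,230:480]]),None,fx=1.7,fy=1.7))
t=env.get_image("top"); 
for d in env.outline_of("mug",t)[:1]: print(d["pixel"],d["conf"])
```

```text
[152.6, 230.3] 0.77
```

View pics/cmp.png

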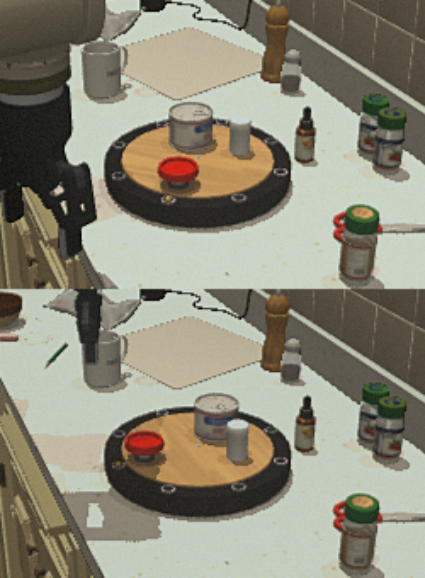

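The mug hasn't moved. Its outline was only partly hidden behind the gripper, which explains the shifted reading. I'm handing the job in.

```bash
python3 -c "
from rig import env
print(env.close_job())"
```

```text
the job is handed in; nothing more can be done
None
```

The table is turned one hole clockwise. The plunger is back up and its brass pin stands in that hole. The job was handed in after about 11 s of the 42 s allowed.

**What I did:** I pressed the plunger about 13 mm down at the first hole with the shut fingertips, reading 5–6 N. Then I went about 1 mm further, to the stop, and turned the table along its arc with the hand turning too. I released slowly; the plunger followed the fingers up, and the hand then moved clear.

**Last checks:**
- **Pin and plunger:** the side and wrist pictures both show the brass tip inside the next hole and the head fully up.
- **Turn:** the fitted dish angle reads 46.8° against 1.3° before the turn, so about 45.5°. This is good to about 1°, because the fit came out with a slightly small head radius.
- **Forces:** the highest reading at the wrist was about 8 N upward. After release, nothing was touching the hand.
- **Tins:** both rode round and stand upright on the table, judged from the pictures rather than measured to the millimetre.
- **Mug and spice jar:** one side-camera reading put the mug about 37 mm off. It was half hidden behind the gripper in that picture, and comparing the start and end pictures shows it in place. The spice jar's position matched to about 1 mm.

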